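# Clamp a denture flask in the flask press

### The arm

A 7-joint arm with a two-finger parallel gripper is mounted at the origin on a cart in front of the work surface, level with it; the furniture and walls round the work are solid. World frame = base frame: x ahead of the robot, y to its left, z up, the work surface at z = 0. Lengths are in m, angles in rad, forces in N, time in s.
With the tool pointing down it reaches from about 0.4 to 0.875 m from the base axis. Payload 4.4 kg.
Tool frame: the origin (TCP) lies at the centre of the arm's flange, where the gripper is bolted on; the fingertips stand manip.finger_overhang ahead of it and the grasp point (between the pads) lies 155 mm ahead of it (manip.finger_overhang is the distance from the TCP to the fingertips, in m); z points along the fingers, y is the line along which they close (so a half turn about z gives the same grasp; the last joint's range is limited). The gripper opens to 85 mm and grips with 20 to 120 N. Pads are 22 mm wide; open, the fingers measure 114 mm over their backs; the gripper's body (76 mm by 85 mm) begins 54 mm behind the grasp point. The pads swing forward as they close: fully open they stand 13 mm farther back than shut.
Start: joints at [-1.268, 0.628, 0.038, 1.517, -0.027, 0.996, -0.02], TCP at [0.234, 0.606, 0.405] pointing down, gripper open.
Joint ranges: [-3.06, 3.06], [-0.37, 2.12], [-1.25, 1.32], [0.18, 2.47], [-1.1, 4.24], [0.23, 1.98], [-2.94, 2.94]. Speed limits (rad/s): [2.57, 2.57, 3.14, 3.14, 3.14, 3.14, 3.14].

### API

Orientations are given as a 3x3 rotation matrix whose columns are the frame's x, y, z axes.
In Python, from station import get_state, cams, order, manip gives the robot as it stands.
- The arm moves only by the tool apply_moves, never from a script. Its argument "targets" is a list that holds one entry, the list of rows, each a list of 4 numbers: the shift along the tool's x, y, z in cm, then the turn about the tool's z in degrees. A call has 1 to 20 rows; each row shifts and turns the commanded pose from where the row before left it, along the tool's axes as they then stand; what a row does not reach is not made up. A row lasts 1/12 s, in which the tool goes at most 41.7 mm and 7.16 degrees, less where a joint would pass 70% of its speed; a pose out of reach is approached as far as the arm can. A call with a gripper value outside its range is refused whole. "gripper" is the closure, from 0 (fully open) to 1 (shut), set as the call begins (left out, the last holds). The fingers move at their own pace and stop on an object; "force" is the grip in N (left out, the last holds). Time passes only in rows, so rows that do not move let the fingers close. It gives the time, the measured TCP pose, the force, the opening and the grip force at its end, in the units of the state.
- get_state(): the state, without advancing time (a new reading comes with each control period).
- cams.get_image(name): name is "side" or "top" or "wrist"; returns the picture (384x512x3 uint8, red, green, blue); there is no depth.
- cams.calibration(name): a dict with "fov_y" (degrees; the focal length in pixels is half the picture's height over the tangent of half this angle, whatever the lens; pixels are square), "cx", "cy" (the principal point, pixels), "R" (3x3) and "t" (3): a world point X has camera coordinates R X + t. Camera axes: x right, y down, z forward; pixel columns grow to the right and rows downward; lengths in m; the calibration is good to about 2 mm. A picture is of the moment at which its call begins: read the wrist's pose just before it. calibration takes no time and is no camera call; for the wrist camera it gives the pose at the moment of the call.
- order.close_job(): hands the job in; it is judged then, once.
The state is a dict: "t": time; "joints": joint angles; "joint_velocities": joint speeds; "effort": joint torques, N m; "ee_pos": TCP position; "tool_rot": TCP orientation; "ft_force": force on the tool from outside, world axes, zero at the start; "ft_torque": the same for the moment, N m; "width": finger opening in m; "grip_force": force on a finger pad.
Only numpy, scipy, OpenCV 4.12 (cv2) and the standard library are available. Lean on these libraries where they do the work, as an engineer would, in place of code of your own. Each camera call takes 0.05 s, during which the arm holds its last target. There are 200 camera calls.

### The job

Load the packed brass flask into the flask press: stand it on the press bed and slide it in under the pressure plate, round end first, until it is fully home against the stop. Then wind the T-bar down (it takes more than a full turn) until the plate clamps the flask firmly, so that the bar has gone stiff and the flask stays held when you let go. Keep the flask upright and leave the paste pot, the printed comb and the aligner tray on the desk where they are.

Things in the scene. Friction and masses are not known exactly. Their poses are not given: they have to be found in the camera images.
- flask: Loose two-part brass flask, about 0.6 kg, 94 mm long (its x), 60 wide (its y). Origin on the underside, 52 mm from the flat end (at its -x) and 42 mm from the round end (at its +x, 30 mm radius). Sides upright, straight from x = -52 to +12 mm. Its halves (lower one 23 mm high) stand 0 to 4 mm apart on hard set stone, so its height is 46 to 50 mm, different each time.
- press: Grey hand screw press bolted to the desk, open towards its own -x, where the robot is. Origin: on the desk under the screw axis, z up. Bed: top 16 mm above the desk, x = -175 to +75 mm, 150 mm wide. A flask that is fully home has its origin at x = 0, y = 0, z = 16 mm, its x axis along the press's, its flat end at x = -52 mm.
- bed_front (a point): Point on top of the bare front part of the press bed, at x = -120, y = 0, z = 16 mm of the press: a flask can be set down with its origin about here, round end away from the robot. The bare part runs from x = -175 to -107 mm.
- v_stop (a point): Middle of the V-shaped stop (two steel blocks 14 mm high), at x = 42, y = 0, z = 16 mm of the press, where the tip of the round end comes to rest. Two guide rails 8 mm high lead to it: a 67 mm wide lane along x from x = -75 to +25 mm, flared to about 85 mm at x = -107 mm.
- crosshead (a point): Middle of the underside of the crosshead, 112 mm above the desk on the screw axis: a beam 36 mm deep along x, 148 mm wide along y, 24 mm high, nuts and boss to 152 mm. It rests on two columns, radius 9 mm, at y = -60 and +60 mm. A gripper held plumb close in front of the flask may meet it or the T-bar: lean it back.
- plate: Round steel pressure plate (54 mm across) at the lower end of the screw. Origin: centre of the underside of it, on the screw axis.
- tbar (a joint): Angle of the screw and T-bar, rad; grows as the bar is turned clockwise seen from above, which drives the plate down 8 mm per turn. At 0 the plate's underside is 77 mm above the desk (61 mm above the bed); 13.5 at most. It stays where it is left; to turn it freely takes 0.2 to 0.35 N m.
- ball_a (a point): Centre of one black ball (22 mm across) of the T-bar: a level round rod 11 mm thick through the screw's head, with a ball 60 mm out on either side of the screw axis, at one height, about 0.2 m above the desk; it sinks with the screw. The head is 30 mm across, from 11 mm below to 14 mm above the rod's axis.
- ball_b (a point): Centre of the other, equal ball of the T-bar.
- pot: White paste pot with a blue foot, 68 mm across and 43 mm high, standing on the desk; a bystander. Origin: centre of the underside.
- comb: White printed comb, 76 x 118 x 20 mm, lying on the desk; a bystander. Origin: centre of the underside.
- aligner: Clear aligner tray, 32 x 62 x 10 mm, lying on the desk; a bystander. Origin: centre of the underside.
There are look-alikes about, which are no part of the job. What is shaped like the flask but black is not meant.

How it is judged:
On the way:
1. the flask stands on the bed fully home in the V stop (origin within 4 mm lengthways and 4 mm sideways, within 0.1 rad of straight), let go, and the plate does not press on it yet (x of flask in the frame of press between -0.004 and 0.004 m and y of flask in the frame of press between -0.004 and 0.004 m and z of flask in the frame of press between 0.012 and 0.019 m and angle between the x axis of flask and the x axis of press, either way round below 0.1 rad and contact force between the fingers and flask below 0.5 N and contact force between flask and plate below 0.5 N), for 0.3 s.
At the end, for the whole second after the job is handed in: The flask stands on the bed, still home against the stop (within 4 mm and 0.1 rad), and the plate clamps it with at least 60 N, with nothing touching the T-bar (x of flask in the frame of press between -0.004 and 0.004 m and y of flask in the frame of press between -0.004 and 0.004 m and angle between the x axis of flask and the x axis of press, either way round below 0.1 rad and contact force between flask and plate above 60 N and z of flask in the frame of press between 0.012 and 0.019 m).
It fails at once if the flask tips over or is turned on its side (more than 0.5 rad) (angle between flask's own z axis and vertical above 0.5 rad).
It fails at once if the paste pot, the comb or the aligner tray is moved more than 30 mm (distance of any of pot, comb, aligner from where it was at the start of the episode above 0.03 m).
It also fails if it takes over 72 s, if anything falls off the work surface, if the arm or the gripper's body presses on something with over 40 N, if the wrist force passes 120 N, or if a joint passes its speed limit or range.

## Working session

There is one attempt and no reset: what is moved stays moved. The work goes in short steps, Python scripts to look and compute and a tool call to move; the robot and the scene stay as the last step left them, time stands still between calls to the robot, and variables do not carry over. Pictures are saved under pics/ and viewed, at most 10 in all, crops included, and the job is handed in when it is done.

Besides the shell and the picture viewer there is one more tool, called after "Call:" as a command line: name --argument value ..., lists and objects as JSON in quotes. apply_moves: Moves the arm, as the interface text tells. Its arguments: {"type":"object","properties":{"targets":{"type":"array"},"gripper":{"type":"number"},"force":{"type":"number"}},"required":["targets"]}

```bash
ls; mkdir -p pics
python3 - <<'E'
from station import get_state,cams,manip
import cv2,numpy as np
s=get_state();print(s['t'],s['ee_pos'],np.round(s['tool_rot'],3).tolist(),manip.finger_overhang)
for n in("top","side"):
    c=cams.calibration(n);print(n,c['fov_y'],c['cx'],c['cy'],np.round(c['R'],3).tolist(),np.round(c['t'],3), np.round(-c['R'].T@c['t'],3))
    im=cams.get_image(n)[:,:,::-1];cv2.imwrite(f'pics/{n}0.png',im)
a=np.hstack([cv2.imread('pics/top0.png'),cv2.imread('pics/side0.png')])
E
```

```text
pics
0.0 [0.23417682 0.60604344 0.40380002] [[-0.933, 0.36, -0.001], [0.36, 0.933, -0.002], [-0.0, -0.002, -1.0]] 0.1734
top 51.39782319729955 259.82026951193996 196.8974006997481 [[0.004, -1.0, -0.009], [-0.999, -0.004, -0.045], [0.045, 0.009, -0.999]] [0.024 0.56  1.267] [0.503 0.014 1.291]
side 48.576727868883836 258.8845821107352 198.00006787049068 [[0.998, 0.064, 0.004], [0.028, -0.379, -0.925], [-0.057, 0.923, -0.38]] [-0.548  0.137  1.065] [ 0.604 -0.896  0.534]
```

View pics/top0.png

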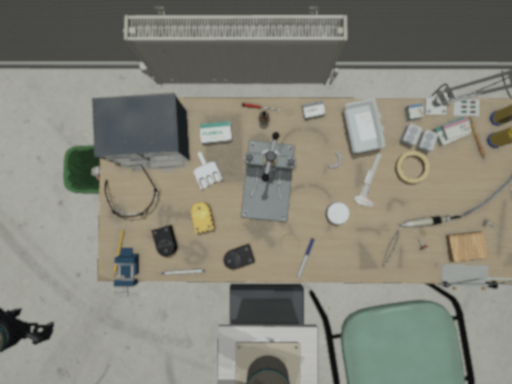

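View pics/side0.png

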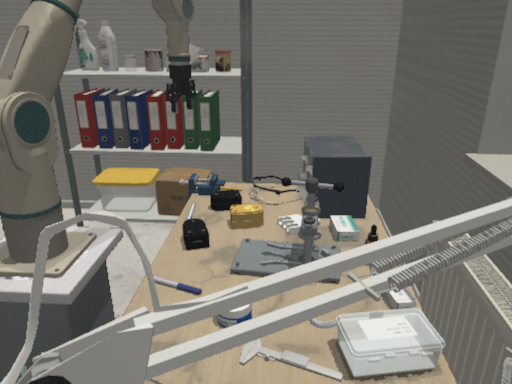

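The top view shows the yellow brass flask at (203,218). Its look-alikes are two black ones at (164,241) and (238,257), so the brass one is the one meant. The press is at (268,180), the comb at (207,173) and the pot at (338,213). I'll confirm in one enlarged crop and measure.

```bash
cat > h.py <<'E'
import numpy as np,cv2
from station import get_state,cams,manip
def ray(c,px,z):
    f=192/np.tan(np.radians(c['fov_y'])/2)
    px=np.atleast_2d(px).astype(float)
    d=np.c_[(px[:,0]-c['cx'])/f,(px[:,1]-c['cy'])/f,np.ones(len(px))]@c['R']
    o=-c['R'].T@c['t']
    return o+d*((z-o[2])/d[:,2])[:,None]
def proj(c,X):
    f=192/np.tan(np.radians(c['fov_y'])/2)
    p=np.atleast_2d(X)@c['R'].T+c['t']
    return np.c_[f*p[:,0]/p[:,2]+c['cx'],f*p[:,1]/p[:,2]+c['cy']]
def big(m):
    cs,_=cv2.findContours(m.astype(np.uint8),cv2.RETR_EXTERNAL,cv2.CHAIN_APPROX_NONE)
    return max(cs,key=cv2.contourArea)[:,0,:]
E
python3 - <<'E'
from h import *
im=cv2.imread('pics/top0.png');c=cams.calibration('top')
hsv=cv2.cvtColor(im,cv2.COLOR_BGR2HSV)
m=cv2.inRange(hsv,(18,130,120),(35,255,255));m[:190]=0;m[245:]=0;m[:,:180]=0;m[:,225:]=0
k=big(m);P=ray(c,k,0.046)[:,:2]*1000
r=cv2.minAreaRect(P.astype(np.float32));print('flask',r,cv2.boundingRect(k));print(cv2.boxPoints(r))
print('pts',np.round(P[::4]).tolist())
roi=np.zeros(m.shape,np.uint8);roi[125:230,235:305]=1
g=((hsv[:,:,1]<60)&(hsv[:,:,2]<200)&(roi>0))
k=big(g);P=ray(c,k,0.016)[:,:2]*1000
r=cv2.minAreaRect(P.astype(np.float32));print('press',r);print(cv2.boxPoints(r), cv2.boundingRect(k))
cv2.imwrite('pics/c.png',cv2.resize(im[125:275,145:310],None,fx=4.8,fy=4,interpolation=cv2.INTER_CUBIC))
cv2.imwrite('pics/c.png',cv2.resize(im[125:275,145:310],None,fx=4,fy=4,interpolation=cv2.INTER_CUBIC))
E
```

```text
Traceback (most recent call last):
  File "h.py", line 15, in big
    return max(cs,key=cv2.contourArea)[:,0,:]
           ~~~^^^^^^^^^^^^^^^^^^^^^^^^
ValueError: max() iterable argument is empty
```

Run:
```python
from h import *
im=cv2.imread('pics/top0.png');c=cams.calibration('top')
hsv=cv2.cvtColor(im,cv2.COLOR_BGR2HSV)
print(hsv[210:230:4,203].tolist(),hsv[218,182],hsv[200,270])
m=cv2.inRange(hsv,(15,105,100),(35,255,255));m[:190]=0;m[245:]=0;m[:,:180]=0;m[:,225:]=0
k=big(m);P=ray(c,k,0.046)[:,:2]*1000
r=cv2.minAreaRect(P.astype(np.float32));print('flask',r,cv2.boundingRect(k));print(cv2.boxPoints(r))
roi=np.zeros(m.shape,np.uint8);roi[125:230,235:305]=1
g=((hsv[:,:,1]<60)&(hsv[:,:,2]<200)&(roi>0))
k=big(g);P=ray(c,k,0.016)[:,:2]*1000
r=cv2.minAreaRect(P.astype(np.float32));print('press',r);print(cv2.boxPoints(r), cv2.boundingRect(k))
cv2.imwrite('pics/c.png',cv2.resize(im[125:275,145:310],None,fx=4,fy=4,interpolation=cv2.INTER_CUBIC))
```

```text
[[26, 106, 194], [29, 83, 194], [25, 108, 193], [24, 115, 193], [24, 117, 194]] [ 20  55 145] [ 86  13 137]
flask ((495.99676513671875, 206.71475219726562), (90.0788345336914, 60.89066696166992), 13.216591835021973) (191, 203, 23, 30)
[[445.1895  226.05618]
 [459.11115 166.77835]
 [546.804   187.37332]
 [532.8824  246.65115]]
press ((624.6610107421875, -4.614280700683594), (334.6827087402344, 222.41232299804688), 0.11918698996305466)
[[ 457.08868  106.24354]
 [ 457.55133 -116.16831]
 [ 792.23334 -115.4721 ]
 [ 791.7707   106.93975]] (235, 125, 70, 105)
```

View pics/c.png

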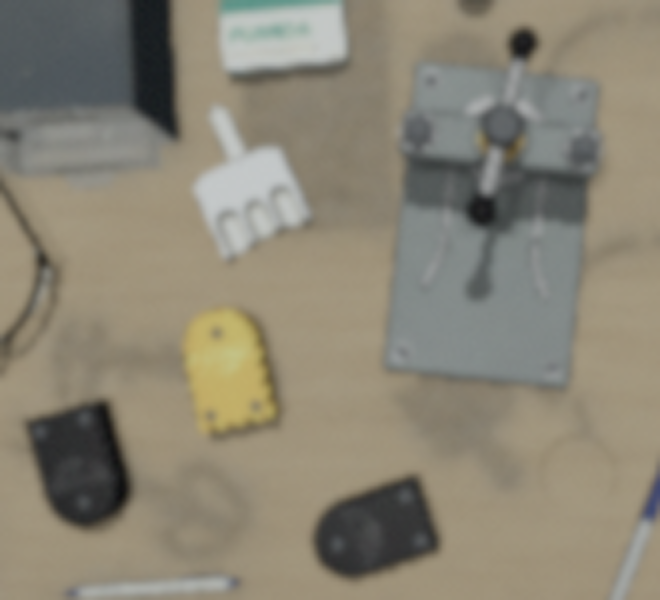

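The crop confirms the brass flask at crop (228,370), round end away from the robot and leaning left. The bed corners in the crop are (388,368), (566,384), (598,82) and (418,62). The T-bar runs front to back, with balls at (482,210) and (522,43) and the head at (503,125).

Run:
```python
from h import *
c=cams.calibration('top')
cr=np.array([[388,368],[566,384],[598,82],[418,62]],float)
P=ray(c,cr/4+[145-.4,125-.4],0.016)[:,:2]
fl,fr,br,bl=P;print('corners',P.round(4).tolist(),[np.linalg.norm(a-b).round(3) for a,b in((fl,fr),(fr,br),(br,bl),(bl,fl))])
ax=((bl-fl)+(br-fr))/2;yaw=np.arctan2(ax[1],ax[0]);u=np.array([np.cos(yaw),np.sin(yaw)])
ctr=P.mean(0);o=ctr+u*0.05;print('yaw deg',np.degrees(yaw),'origin',o)
b=np.array([[482,210],[522,43],[503,125]],float)/4+[144.6,124.6]
for z in(.19,.2,.21):print(z,ray(c,b,z).round(3).tolist())
s=cams.calibration('side')
print('side proj of balls at z=.2',proj(s,ray(c,b,.2)).round(1).tolist(),'expect (286,182),(339,188)')
# side pair triangulate
sp=np.array([[286,182],[339,188]])
for i in(0,1):
    for j in (0,1):
        d1=ray(c,b[i],0)[0];d2=ray(s,sp[j],0)[0]
        o1=-c['R'].T@c['t'];o2=-s['R'].T@s['t'];A=np.c_[d1-o1,-(d2-o2)];k=np.linalg.lstsq(A,o2-o1,rcond=None)[0]
        p=o1+(d1-o1)*k[0];q=o2+(d2-o2)*k[1];print(i,j,p.round(3),np.linalg.norm(p-q).round(4))
```

```text
corners [[0.4967, 0.0838], [0.4845, -0.0582], [0.727, -0.0836], [0.7428, 0.0612]] [np.float64(0.143), np.float64(0.244), np.float64(0.146), np.float64(0.247)]
yaw deg -5.617777202992123 origin [ 0.66250061 -0.00410648]
0.19 [[0.607, 0.01, 0.19], [0.724, -0.017, 0.19], [0.666, -0.004, 0.19]]
0.2 [[0.606, 0.01, 0.2], [0.722, -0.017, 0.2], [0.665, -0.004, 0.2]]
0.21 [[0.605, 0.01, 0.21], [0.72, -0.017, 0.21], [0.663, -0.004, 0.21]]
side proj of balls at z=.2 [[284.6, 182.8], [337.3, 188.5], [310.9, 185.7]] expect (286,182),(339,188)
0 0 [0.606 0.01  0.202] 0.0033
0 1 [0.608 0.01  0.184] 0.1208
1 0 [ 0.714 -0.016  0.235] 0.1078
1 1 [ 0.721 -0.017  0.201] 0.0038
```

The press origin is about (0.663, -0.004), yaw -5.6°; measured bed edges of 143-146 × 244-247 mm agree with 150 × 250. The bar axis is at z ≈ 0.201 and stands at -13°. I'll turn the bar crosswise first, so it's clear of the gripper when pushing.

Call:
apply_moves --targets '[[[-3.4, -2.3, 0, 0], [-3.4, -2.3, 0, 0], [-3.4, -2.3, 0, 0], [-3.4, -2.3, 0, 0], [-3.4, -2.3, 0, 0], [-3.4, -2.3, 0, 0], [-3.4, -2.3, 0, 0], [-3.4, -2.3, 0, 0], [-3.4, -2.3, 0, 0], [-3.4, -2.3, 0, 0], [-3.4, -2.3, 0, 0], [-3.4, -2.3, 0, 0], [-3.4, -2.3, 0, 0], [-3.4, -2.3, 0, 0], [-3.4, -2.3, 0, 0], [-3.4, -2.3, 0, 0], [-3.4, -2.3, 0, 0], [-3.4, -2.3, 0, 0], [0, 0, 0, -4], [0, 0, 0, -4]]]' --gripper 0 --force 100

```text
t: 1.77
ee_pos: [0.6567, -0.0046, 0.4036]
tool_rot: [[-0.973, 0.23, -0.001], [0.23, 0.973, -0.002], [0.0, -0.002, -1.0]]
ft_force: [-0.3, 0.4, 0.0]
width: 0.0851
grip_force: 0.0
```

Run:
```python
from h import *
s=get_state();print(s['t'],s['ee_pos'],np.round(s['tool_rot'],3).tolist(),np.round(s['joints'],2))
c=cams.calibration('wrist');im=cams.get_image('wrist');cv2.imwrite('pics/w1.png',im[:,:,::-1])
print(c['fov_y'],(-c['R'].T@c['t']).round(3),np.round(c['R'],2).tolist())
print('pred head,balls',proj(c,[[.664,-.004,.215],[.606,.010,.201],[.721,-.017,.201]]).round(0).tolist())
```

```text
1.7667 [ 0.65668633 -0.00455539  0.40357396] [[-0.973, 0.23, -0.001], [0.23, 0.973, -0.002], [0.0, -0.002, -1.0]] [-0.05  0.64  0.03  1.5  -0.02  1.01  1.32]
59.632876559475896 [0.582 0.014 0.372] [[0.23, 0.97, -0.0], [0.93, -0.22, 0.3], [0.29, -0.07, -0.95]]
pred head,balls [[267.0, 257.0], [268.0, 139.0], [267.0, 332.0]]
```

View pics/w1.png

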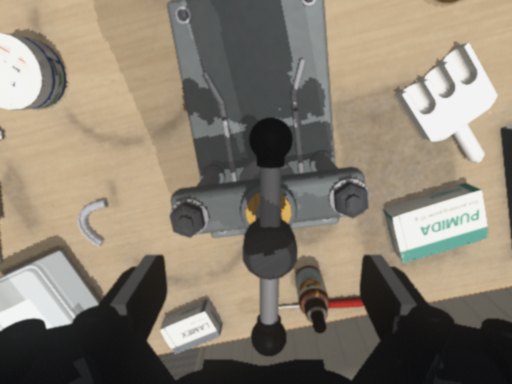

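The wrist view shows the balls at (270,142) and (269,338) and the head at (270,250), right where predicted. I'll refine the bar centre and compute the move.

Run:
```python
from h import *
s=get_state();c=cams.calibration('wrist');R=s['tool_rot']
im=cv2.imread('pics/w1.png').max(2)
pts=[]
for x,y in((270,142),(269,338)):
    m=np.zeros(im.shape,np.uint8);m[y-26:y+26,x-26:x+26]=im[y-26:y+26,x-26:x+26]<45
    (cx,cy),r=cv2.minEnclosingCircle(big(m));print(cx,cy,r);pts.append((cx,cy))
P=ray(c,pts,.201);print(P.round(4),np.linalg.norm(P[0]-P[1]),'mid',P.mean(0))
d=P[1]-P[0];print('bar deg',np.degrees(np.arctan2(d[1],d[0])))
print('tool move cm',100*R.T@(np.r_[P.mean(0)[:2],.201+.155]-s['ee_pos']))
```

```text
270.0 143.12765502929688 25.44414520263672
267.65313720703125 336.5903625488281 18.711511611938477
[[ 0.6077  0.0127  0.201 ]
 [ 0.7242 -0.0148  0.201 ]] 0.11973438852202446 mid [ 0.66591804 -0.00102742  0.201     ]
bar deg -13.286016199741399
tool move cm [-0.92487414  0.36395926  4.76587084]
```

Call:
apply_moves --targets '[[[-0.9, 0.35, 1, 0], [0, 0, 2, 0], [0, 0, 1.6, 0], [0, 0, 0, 0], [0, 0, 0, 0]]]'

```text
t: 2.23
ee_pos: [0.6653, 0.0018, 0.3573]
tool_rot: [[-0.974, 0.227, -0.003], [0.227, 0.974, 0.0], [0.003, -0.001, -1.0]]
ft_force: [0.3, -0.8, 0.6]
width: 0.0853
grip_force: 0.0
```

Call:
apply_moves --targets '[[[0, 0, 0, 0], [0, 0, 0, 0], [0, 0, 0, 0], [0, 0, 0, 0], [0, 0, 0, 0], [0, 0, 0, 0], [0, 0, 0, 0], [0, 0, 0, 0]]]' --gripper 1 --force 100

```text
t: 2.9
ee_pos: [0.6652, -0.0021, 0.3604]
tool_rot: [[-0.973, 0.229, 0.0], [0.229, 0.973, -0.004], [-0.001, -0.004, -1.0]]
ft_force: [-3.7, -5.9, 7.1]
width: 0.0272
grip_force: 97.9
```

Call:
apply_moves --targets '[[[0, 0, 0.015, 6.9], [0, 0, 0.015, 6.9], [0, 0, 0.015, 6.9], [0, 0, 0.015, 6.9], [0, 0, 0.015, 6.9], [0, 0, 0.015, 6.9], [0, 0, 0.015, 6.9], [0, 0, 0.015, 6.9], [0, 0, 0.015, 6.9], [0, 0, 0.015, 6.9], [0, 0, 0.015, 6.9], [0, 0, 0.015, 6.9], [0, 0, 0, 0]]]'

```text
t: 3.98
ee_pos: [0.6649, -0.0023, 0.3585]
tool_rot: [[0.111, 0.994, -0.0], [0.994, -0.111, -0.005], [-0.005, 0.0, -1.0]]
ft_force: [-4.2, -5.3, 7.5]
width: 0.0272
grip_force: 98.2
```

Run:
```python
from h import *
s=get_state();print(s['ft_force'].round(1),s['ft_torque'].round(2),np.round(s['joints'],2),np.degrees(np.arctan2(s['tool_rot'][1,0],s['tool_rot'][0,0])))
im=cams.get_image('side');cv2.imwrite('pics/s1.png',cv2.resize(im[130:320,180:400,::-1],None,fx=3,fy=3,interpolation=cv2.INTER_CUBIC))
```

```text
[-4.2 -5.3  7.5] [-1.13  0.86 -0.23] [-0.28  0.74  0.43  1.53 -0.34  0.95  0.14] 83.65169421613554
```

View pics/s1.png

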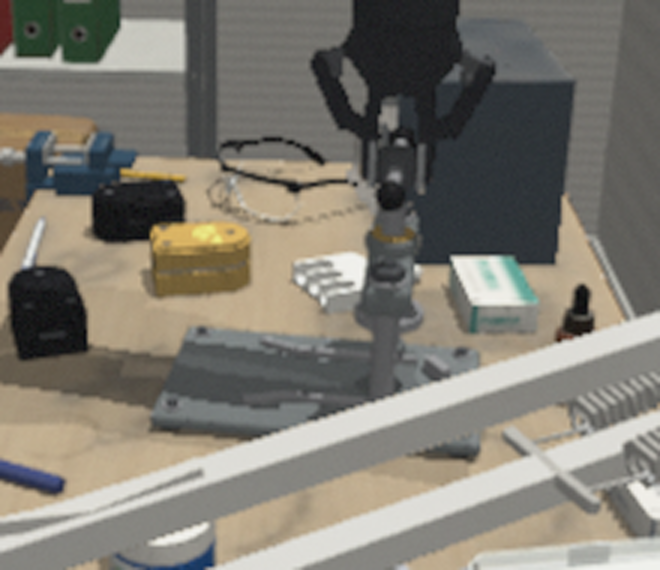

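The bar now lies crosswise, with its near ball at crop (390,195), and the reaction torque shows the grip held. The screw axis is at about (0.665, -0.002). Next I release and go to the flask.

Call:
apply_moves --targets '[[[0, 0, 0, 0], [0, 0, 0, 0], [0, 0, 0, 0], [0, 0, 0, 0], [0, 0, 0, 0], [0, 0, 0, 0], [0, 0, -2, 0], [0, 0, -3, 0], [2.3, -2.55, 0, 0], [2.3, -2.55, 0, 0], [2.3, -2.55, 0, 0], [2.3, -2.55, 0, 0], [2.3, -2.55, 0, 0], [2.3, -2.55, 0, 0], [2.3, -2.55, 0, 0], [2.3, -2.55, 0, 0]]]' --gripper 0

```text
t: 5.37
ee_pos: [0.4803, 0.2061, 0.4071]
tool_rot: [[0.103, 0.995, 0.0], [0.995, -0.103, 0.001], [0.001, 0.0, -1.0]]
ft_force: [0.4, 1.4, 0.1]
width: 0.0852
grip_force: 0.0
```

Call:
apply_moves --targets '[[[0, 0, 0, -6.9], [0, 0, 0, -6.9], [0, 0, 0, -6.9], [0, 0, 0, -6.9], [0, 0, 0, -6.9], [0, 0, 0, -6.9], [0, 0, 0, -6.9], [0, 0, 0, -6.9], [0, 0, 0, -6.9], [0, 0, 0, -6.9], [0, 0, 0, -6.9], [0, 0, 0, -6.9], [0, 0, 0, -6.9], [0, 0, 0, -6.9], [0, 0, 0, -6.9], [0, 0, 0, -6.9], [0, 0, 0, 0]]]'

```text
t: 6.78
ee_pos: [0.4817, 0.2049, 0.407]
tool_rot: [[-0.968, -0.252, 0.0], [-0.252, 0.968, 0.001], [-0.0, 0.0, -1.0]]
ft_force: [0.1, 1.3, -0.0]
width: 0.0852
grip_force: 0.0
```

Run:
```python
from h import *
s=get_state();R=s['tool_rot'];print(s['t'],s['ee_pos'],np.round(R,3).tolist(),np.round(s['joints'],2))
c=cams.calibration('wrist');im=cams.get_image('wrist')[:,:,::-1].copy()
hsv=cv2.cvtColor(im,cv2.COLOR_BGR2HSV)
m=cv2.inRange(hsv,(15,110,110),(35,255,255));k=big(m)
P=ray(c,k,0.048)[:,:2]*1000
r=cv2.minAreaRect(P.astype(np.float32));print(cv2.boundingRect(k),r)
cv2.drawContours(im,[k[:,None]],-1,(0,0,255),1);cv2.imwrite('pics/w2.png',im)
```

```text
6.7833 [0.48168841 0.20485935 0.40701245] [[-0.968, -0.252, 0.0], [-0.252, 0.968, 0.001], [-0.0, 0.0, -1.0]] [-0.41  0.44 -0.06  1.86  0.03  0.83  1.33]
(234, 138, 62, 89) ((497.191650390625, 209.98211669921875), (92.1539077758789, 59.141048431396484), 12.191323280334473)
```

View pics/w2.png

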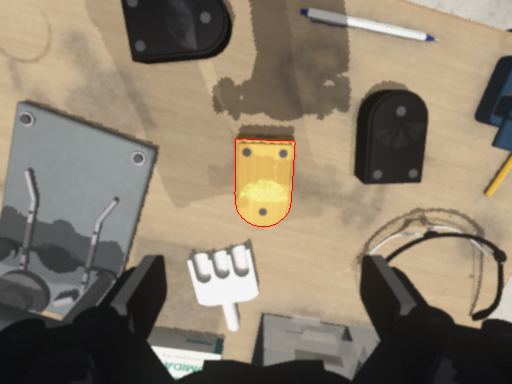

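The contour of the brass flask is clean at (265,182), and 92 × 59 mm matches the given size. I descend, grip about 25 mm behind its origin, and lift.

Call:
apply_moves --targets '[[[0.35, 0.2, 0, 2.4], [0, 0, 3.5, 0], [0, 0, 3.5, 0], [0, 0, 3.5, 0], [0, 0, 3.5, 0], [0, 0, 3.5, 0], [0, 0, 2.5, 0], [0, 0, 1.9, 0], [0, 0, 1, 0], [0, 0, 0, 0], [0, 0, 0, 0]]]'

```text
t: 7.75
ee_pos: [0.4779, 0.2061, 0.1781]
tool_rot: [[-0.978, -0.208, 0.0], [-0.208, 0.978, -0.0], [-0.0, -0.0, -1.0]]
ft_force: [-0.3, -0.5, -0.2]
width: 0.0851
grip_force: 0.0
```

Call:
apply_moves --targets '[[[0, 0, 0, 0], [0, 0, 0, 0], [0, 0, 0, 0], [0, 0, 0, 0], [0, 0, 0, 0], [0, 0, 0, 0]]]' --gripper 1 --force 50

```text
t: 8.25
ee_pos: [0.4782, 0.2061, 0.1795]
tool_rot: [[-0.978, -0.208, 0.002], [-0.208, 0.978, 0.001], [-0.003, 0.0, -1.0]]
ft_force: [-0.2, -1.4, 5.7]
width: 0.0596
grip_force: 54.5
```

Call:
apply_moves --targets '[[[0, 0, -1, 0], [0, 0, -2, 0], [0, 0, -2, 0], [0, 0, -1, 0], [0, 0, 0, 0], [0, 0, 0, 0]]]'

```text
t: 8.75
ee_pos: [0.4776, 0.206, 0.2384]
tool_rot: [[-0.978, -0.209, 0.001], [-0.209, 0.978, 0.0], [-0.001, 0.0, -1.0]]
ft_force: [-0.3, -0.6, -6.5]
width: 0.0594
grip_force: 56.4
```

Run:
```python
from h import *
s=get_state();R=s['tool_rot'];print(s['t'],s['ee_pos'],np.round(R,3).tolist(),np.round(s['joints'],2))
c=cams.calibration('wrist');im=cams.get_image('wrist')[:,:,::-1].copy();cv2.imwrite('pics/w3.png',im)
y=np.radians(-5.6);u=np.array([np.cos(y),np.sin(y)])
th=np.degrees(np.arctan2(-R[1,0],-R[0,0]));print('flask yaw',th,'turn',th+5.6)
t=np.array([.665,-.002])-u*.145
print('target tcp',t,'d(cm)',100*R.T@(np.r_[t,s['ee_pos'][2]]-s['ee_pos']))
```

```text
8.75 [0.47761479 0.20600483 0.23836521] [[-0.978, -0.209, 0.001], [-0.209, 0.978, 0.0], [-0.001, 0.0, -1.0]] [-0.44  0.7  -0.03  2.01  0.05  0.43  1.27]
flask yaw 12.056662773316173 turn 17.65666277331617
target tcp [0.52069203 0.01214952] d(cm) [-1.63472988e-01 -1.98577068e+01 -5.80084630e-03]
```

View pics/w3.png

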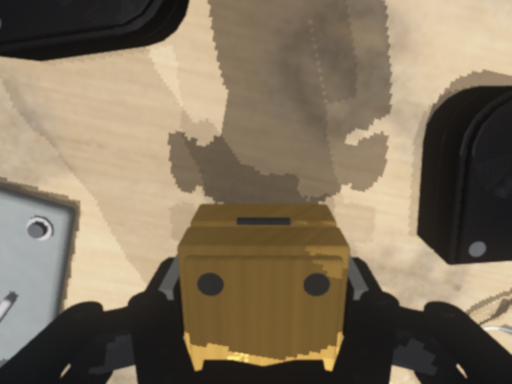

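The flask is held square between the pads. I carry it to the bed front and align it.

Call:
apply_moves --targets '[[[0, -2, 0, 0], [0, -3.3, 0, 0], [0, -3.3, 0, 0], [0, -3.3, 0, 0], [0, -3.3, 0, 0], [0, -2.8, 0, 0], [0, -1.9, 0, 0], [0, 0, 0, 5.9], [0, 0, 0, 5.9], [0, 0, 0, 5.9], [0, 0, 0, 0], [0, 0, 0, 0]]]'

```text
t: 9.8
ee_pos: [0.5188, 0.0116, 0.2369]
tool_rot: [[-0.995, 0.095, -0.002], [0.095, 0.995, -0.0], [0.002, -0.001, -1.0]]
ft_force: [0.1, 1.1, -6.0]
width: 0.0595
grip_force: 56.6
```

Run:
```python
from h import *
s=get_state();R=s['tool_rot'];print(s['t'],s['ee_pos'],np.degrees(np.arctan2(-R[1,0],-R[0,0])))
c=cams.calibration('wrist');im=cams.get_image('wrist')[:,:,::-1].copy()
u=np.array([np.cos(np.radians(-5.6)),np.sin(np.radians(-5.6))]);v=np.array([-u[1],u[0]]);o=np.array([.665,-.002])
for x,y in((-.175,-.075),(-.175,.075),(-.107,-.075),(-.107,.075)):
    p=proj(c,[*(o+u*x+v*y),.016])[0];print(p.round(0));cv2.circle(im,tuple(int(q) for q in p),4,(0,0,255),1)
cv2.imwrite('pics/w4.png',im)
```

```text
9.8 [0.51878878 0.01159033 0.23687071] -5.45773407056696
[135. 177.]
[392. 177.]
[147. 279.]
[380. 280.]
```

View pics/w4.png

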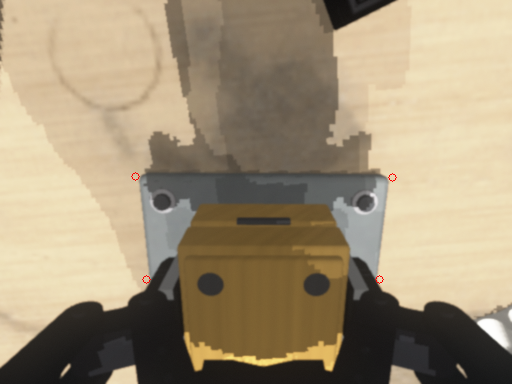

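The bed's front corners are at (141,175) and (387,175), symmetric about the flask and square to it, so alignment is good. I lower onto the bed.

Call:
apply_moves --targets '[[[0, 0, 1.5, 0], [0, 0, 1.5, 0], [0, 0, 0.8, 0], [0, 0, 0, 0], [0, 0, 0.15, 0], [0, 0, 0.15, 0], [0, 0, 0, 0]]]'

```text
t: 10.43
ee_pos: [0.5195, 0.0114, 0.1972]
tool_rot: [[-0.995, 0.098, 0.001], [0.098, 0.995, 0.0], [-0.001, 0.0, -1.0]]
ft_force: [-0.4, 0.2, -4.9]
width: 0.0594
grip_force: 56.5
```

Call:
apply_moves --targets '[[[0, 0, 0.1, 0], [0, 0, 0.1, 0], [0, 0, 0, 0]]]'

```text
t: 10.68
ee_pos: [0.5195, 0.0115, 0.1955]
tool_rot: [[-0.995, 0.098, 0.001], [0.098, 0.995, 0.0], [-0.001, 0.0, -1.0]]
ft_force: [-0.7, -0.8, 0.2]
width: 0.0593
grip_force: 57.2
```

Call:
apply_moves --targets '[[[0, 0, 0, 0], [0, 0, 0, 0], [0, 0, 0, 0], [0, 0, 0, 0], [0, 0, 0, 0], [0, 0, -2, 0], [0, 0, -2.5, 0], [0, 0, -2.5, 0], [2.5, 0, 0, 0], [2.7, 0, 0, 0]]]' --gripper 0

```text
t: 11.52
ee_pos: [0.4689, 0.0165, 0.2664]
tool_rot: [[-0.995, 0.099, 0.006], [0.099, 0.995, 0.0], [-0.006, 0.001, -1.0]]
ft_force: [-0.2, -0.1, -0.5]
width: 0.0853
grip_force: 0.0
```

Call:
apply_moves --targets '[[[0, 0, 2.5, 0], [0, 0, 2.5, 0], [0, 0, 1.8, 0], [0, 0, 0, 0], [0, 0, 0, 0], [0, 0, 0, 0]]]' --gripper 0.65 --force 40

```text
t: 12.02
ee_pos: [0.4687, 0.0166, 0.198]
tool_rot: [[-0.995, 0.098, 0.001], [0.098, 0.995, 0.0], [-0.001, 0.0, -1.0]]
ft_force: [0.1, -1.4, 0.9]
width: 0.0296
grip_force: 0.0
```

Run:
```python
from h import *
s=get_state();R=s['tool_rot'];print(s['t'],s['ee_pos'],s['width'],s['ft_force'].round(1))
c=cams.calibration('wrist');im=cams.get_image('wrist')[:,:,::-1].copy();cv2.imwrite('pics/w5.png',im)
u=np.array([np.cos(np.radians(-5.6)),np.sin(np.radians(-5.6))]);d=s['ee_pos'][:2]-[.665,-.002];print('press x,y',d@u,d@[-u[1],u[0]])
```

```text
12.0167 [0.46873299 0.01655715 0.19799348] 0.029569414878943934 [ 0.1 -1.4  0.9]
press x,y -0.197141168948127 -0.000683723423094186
```

View pics/w5.png

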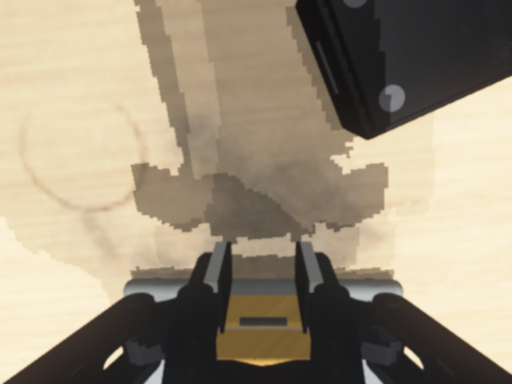

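The flask's flat end at (263,320) is centred between the fingers. I push it in.

Call:
apply_moves --targets '[[[-0.7, 0, 0, 0], [-0.7, 0, 0, 0], [-0.7, 0, 0, 0], [-0.7, 0, 0, 0], [-0.7, 0, 0, 0], [-0.7, 0, 0, 0], [-0.7, 0, 0, 0], [-0.7, 0, 0, 0], [-0.7, 0, 0, 0], [-0.7, 0, 0, 0], [-0.7, 0, 0, 0], [-0.7, 0, 0, 0], [-0.7, 0, 0, 0], [-0.7, 0, 0, 0], [-0.7, 0, 0, 0], [-0.7, 0, 0, 0]]]'

```text
t: 13.4
ee_pos: [0.5801, 0.0055, 0.1973]
tool_rot: [[-0.995, 0.098, -0.002], [0.098, 0.995, 0.0], [0.002, -0.0, -1.0]]
ft_force: [-4.7, 0.1, 3.2]
width: 0.0303
grip_force: 2.5
```

Call:
apply_moves --targets '[[[-0.3, 0, 0, 0], [-0.3, 0, 0, 0], [-0.3, 0, 0, 0], [-0.3, 0, 0, 0], [-0.3, 0, 0, 0], [-0.2, 0, 0, 0]]]'

```text
t: 13.9
ee_pos: [0.597, 0.0038, 0.1971]
tool_rot: [[-0.995, 0.098, -0.0], [0.098, 0.995, -0.0], [0.0, -0.0, -1.0]]
ft_force: [-3.6, 1.5, 1.2]
width: 0.0298
grip_force: 1.7
```

```bash
cat > p.py <<'E'
from h import *
s=get_state()
u=np.array([np.cos(np.radians(-5.6)),np.sin(np.radians(-5.6))]);d=s['ee_pos'][:2]-[.665,-.002];print(s['t'],'press x,y',d@u,d@[-u[1],u[0]],s['ee_pos'][2],s['ft_force'].round(1),s['ft_torque'].round(2),'yaw x',np.degrees(np.arctan2(s['tool_rot'][1,0],s['tool_rot'][0,0])),s['joints'].round(2))
E
python3 p.py
```

```text
13.9 press x,y -0.06824820865874477 -0.0008277853236671605 0.19714429553937246 [-3.6  1.5  1.2] [ 0.05  0.69 -0.07] yaw x 174.3643260131139 [-0.02  0.84 -0.05  1.81  0.08  0.5   1.34]
```

Call:
apply_moves --targets '[[[-0.2, 0, 0, 0], [-0.15, 0, 0, 0], [-0.1, 0, 0, 0], [0, 0, 0, 0]]]'

```text
t: 14.23
ee_pos: [0.6013, 0.0034, 0.1972]
tool_rot: [[-0.995, 0.098, -0.0], [0.098, 0.995, -0.0], [0.0, -0.0, -1.0]]
ft_force: [-2.0, -0.5, -0.3]
width: 0.0298
grip_force: 0.9
```

Call:
apply_moves --targets '[[[-0.1, 0, 0, 0], [-0.1, 0, 0, 0], [0, 0, 0, 0]]]'

```text
t: 14.48
ee_pos: [0.6023, 0.0034, 0.1972]
tool_rot: [[-0.995, 0.098, -0.003], [0.098, 0.995, -0.0], [0.003, -0.0, -1.0]]
ft_force: [-5.7, 0.3, 2.6]
width: 0.0298
grip_force: 2.6
```

Call:
apply_moves --targets '[[[-0.1, 0, 0, 0], [-0.1, 0, 0, 0], [0, 0, 0, 0]]]'

```text
t: 14.73
ee_pos: [0.6029, 0.0033, 0.1971]
tool_rot: [[-0.995, 0.098, -0.007], [0.098, 0.995, -0.0], [0.007, -0.001, -1.0]]
ft_force: [-8.9, 1.6, 6.5]
width: 0.0297
grip_force: 4.7
```

Call:
apply_moves --targets '[[[-0.1, 0, 0, 0], [-0.1, 0, 0, 0], [0, 0, 0, 0], [0, 0, 0, 0]]]'

```text
t: 15.07
ee_pos: [0.6035, 0.0033, 0.197]
tool_rot: [[-0.995, 0.098, -0.011], [0.098, 0.995, -0.0], [0.011, -0.001, -1.0]]
ft_force: [-13.0, 1.4, 9.6]
width: 0.0299
grip_force: 6.6
```

```bash
python3 p.py
```

```text
15.0667 press x,y -0.06168935119894533 -0.0007079561001081217 0.19700236107512725 [-13.    1.4   9.6] [ 0.26  2.37 -0.01] yaw x 174.39378171460487 [-0.02  0.85 -0.06  1.79  0.08  0.52  1.35]
```

The stop is felt: 13 N with hardly any travel, tool at x = -62 mm where -63 is expected. I back off, rise, and check.

Call:
apply_moves --targets '[[[0.5, 0, 0, 0], [1, 0, 0, 0], [2, 0, 0, 0], [2.5, 0, 0, 0], [0, 0, -3, 0], [0, 0, -3.5, 0], [0, 0, -3.5, 0], [0, 0, -3.5, 0], [0, 0, -3.5, 0], [0, 0, -3.5, 0], [0, 0, 0, 0]]]' --gripper 0

```text
t: 15.98
ee_pos: [0.5506, 0.0088, 0.4099]
tool_rot: [[-0.995, 0.099, 0.017], [0.099, 0.995, 0.001], [-0.016, 0.002, -1.0]]
ft_force: [0.4, -0.7, 0.0]
width: 0.0852
grip_force: 0.0
```

Run:
```python
from h import *
s=get_state();print(s['t'],s['ee_pos'],s['joints'].round(2))
c=cams.calibration('wrist');im=cams.get_image('wrist')[:,:,::-1].copy();cv2.imwrite('pics/w6r.png',im)
u=np.array([np.cos(np.radians(-5.6)),np.sin(np.radians(-5.6))]);v=np.array([-u[1],u[0]]);o=np.array([.665,-.002])
for x,y,z in((-.052,-.03,.064),(-.052,.03,.064),(-.052,-.03,.016),(-.052,.03,.016),(-.175,-.075,.016),(-.175,.075,.016)):
    p=proj(c,[*(o+u*x+v*y),z])[0];print(p.round(0));cv2.circle(im,tuple(int(q) for q in p),3,(0,0,255),1)
cv2.imwrite('pics/w6.png',cv2.resize(im[0:384,100:430],None,fx=1.5,fy=1.5))
```

```text
15.9833 [0.55061625 0.00882744 0.40992926] [-0.01  0.48 -0.08  1.8   0.05  0.85  1.36]
[233. 227.]
[292. 226.]
[236. 209.]
[288. 209.]
[190.  99.]
[334.  99.]
```

View pics/w6.png

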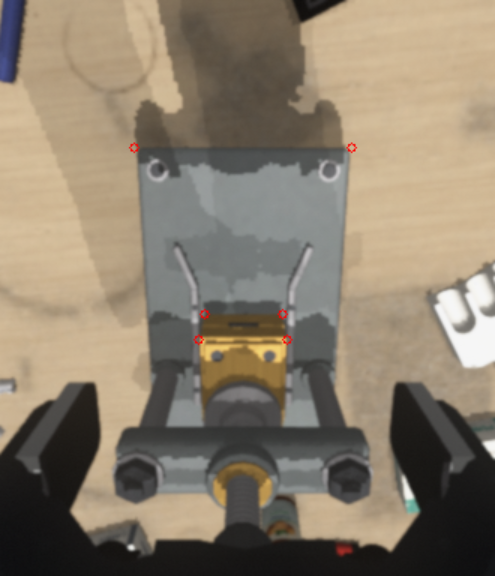

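The flask's flat end sits exactly on the predicted home marks, straight in the lane, with the plate still clear above it. Next I go over the head.

Call:
apply_moves --targets '[[[-3.0, 0, 0, 0], [-3.5, 0, 0, 0], [-3, 0, 0, 0], [-2, 0.05, 0, 0], [0, 0, 0, -6.8], [0, 0, 0, -6.8], [0, 0, 0, -6.8], [0, 0, 0, -6.8], [0, 0, 0, -6.8], [0, 0, 0, -6.8], [0, 0, 0, -6.8], [0, 0, 0, -6.8], [0, 0, 0, -6.8], [0, 0, 0, -6.8], [0, 0, 0, 0], [0, 0, 0, 0]]]'

```text
t: 17.37
ee_pos: [0.6622, -0.0023, 0.4013]
tool_rot: [[-0.467, -0.884, -0.001], [-0.884, 0.467, 0.001], [-0.0, 0.001, -1.0]]
ft_force: [-0.3, -0.2, -0.3]
width: 0.0851
grip_force: 0.0
```

```bash
python3 p.py
```

```text
17.3667 press x,y -0.0027576581029617473 -0.0005964555734562524 0.4012790644347769 [-0.3 -0.2 -0.3] [-0.04  0.03 -0.01] yaw x -117.83615613074463 [ 0.18  0.67 -0.39  1.47  0.28  1.05  2.39]
```

Call:
apply_moves --targets '[[[-0.13, -0.25, 1, 0], [0, 0, 2, 0], [0, 0, 1.5, 0], [0, 0, 0, 0], [0, 0, 0, 0]]]'

```text
t: 17.78
ee_pos: [0.6645, -0.0019, 0.3558]
tool_rot: [[-0.465, -0.885, -0.003], [-0.885, 0.465, -0.0], [0.002, 0.003, -1.0]]
ft_force: [0.0, 0.2, 0.1]
width: 0.0853
grip_force: 0.0
```

Call:
apply_moves --targets '[[[0, 0, 0, 0], [0, 0, 0, 0], [0, 0, 0, 0], [0, 0, 0, 0], [0, 0, 0, 0], [0, 0, 0, 0], [0, 0, 0, 0], [0, 0, 0, 0]]]' --gripper 1 --force 110

```text
t: 18.45
ee_pos: [0.6651, -0.0021, 0.3584]
tool_rot: [[-0.464, -0.886, 0.001], [-0.886, 0.464, -0.0], [-0.0, -0.001, -1.0]]
ft_force: [0.7, -0.8, 5.8]
width: 0.0272
grip_force: 107.9
```

Call:
apply_moves --targets '[[[0, 0, 0.016, 7], [0, 0, 0.016, 7], [0, 0, 0.016, 7], [0, 0, 0.016, 7], [0, 0, 0.016, 7], [0, 0, 0.016, 7], [0, 0, 0.016, 7], [0, 0, 0.016, 7], [0, 0, 0.016, 7], [0, 0, 0.016, 7], [0, 0, 0.016, 7], [0, 0, 0.016, 7], [0, 0, 0.016, 7], [0, 0, 0.016, 7], [0, 0, 0.016, 7], [0, 0, 0.016, 7], [0, 0, 0.016, 7], [0, 0, 0.016, 7], [0, 0, 0.016, 7], [0, 0, 0.016, 7]]]'

```text
t: 20.12
ee_pos: [0.6649, -0.0037, 0.3552]
tool_rot: [[-0.208, 0.978, 0.001], [0.978, 0.208, -0.003], [-0.003, 0.0, -1.0]]
ft_force: [-0.4, -3.6, 5.7]
width: 0.0272
grip_force: 108.1
```

```bash
python3 p.py
```

```text
20.1167 press x,y 6.740459500351736e-05 -0.0017187168926458569 0.35522809413437395 [-0.4 -3.6  5.7] [-0.69  0.3   0.29] yaw x 102.01581239783083 [-0.21  0.72  0.3   1.53 -0.24  0.93  0.38]
```

Call:
apply_moves --targets '[[[0, 0, 0.016, 7], [0, 0, 0.016, 7], [0, 0, 0.016, 7], [0, 0, 0.016, 7], [0, 0, 0.016, 7], [0, 0, 0.016, 7], [0, 0, 0.016, 7], [0, 0, 0.016, 7], [0, 0, 0.016, 7], [0, 0, 0.016, 7], [0, 0, 0.016, 7], [0, 0, 0.016, 7], [0, 0, 0.016, 7], [0, 0, 0.016, 7], [0, 0, 0.016, 7], [0, 0, 0.016, 7], [0, 0, 0.016, 7], [0, 0, 0.016, 7], [0, 0, 0.016, 7], [0, 0, 0.016, 7]]]'

```text
t: 21.78
ee_pos: [0.6643, -0.0025, 0.3521]
tool_rot: [[0.789, -0.615, -0.001], [-0.615, -0.789, -0.0], [-0.001, 0.001, -1.0]]
ft_force: [-3.3, -0.5, 7.7]
width: 0.0262
grip_force: 108.5
```

```bash
python3 p.py
```

```text
21.7833 press x,y -0.0006731605780947404 -0.0005964042865850102 0.3521246916744556 [-3.3 -0.5  7.7] [-0.12  0.83  0.25] yaw x -37.937705957938775 [-0.52  0.9   0.95  1.54 -0.78  1.12 -1.63]
```

Call:
apply_moves --targets '[[[0, 0, 0.016, 7], [0, 0, 0.016, 7], [0, 0, 0.016, 7], [0, 0, 0.016, 7], [0, 0, 0.016, 7], [0, 0, 0.016, 7]]]'

```text
t: 22.28
ee_pos: [0.6647, -0.0021, 0.3512]
tool_rot: [[0.175, -0.985, -0.0], [-0.985, -0.175, 0.0], [-0.0, 0.0, -1.0]]
ft_force: [-2.5, -0.6, 7.8]
width: 0.0268
grip_force: 108.4
```

```bash
python3 p.py
```

```text
22.2833 press x,y -0.00032516096969115226 -0.00016288322014096539 0.3511785809708488 [-2.5 -0.6  7.8] [0.05 0.54 0.21] yaw x -79.9099470477978 [-0.57  0.97  1.11  1.54 -0.91  1.21 -2.26]
```

Call:
apply_moves --targets '[[[0, 0, 0.016, 7], [0, 0, 0.016, 7], [0, 0, 0.016, 7], [0, 0, 0.016, 7], [0, 0, 0, 0]]]'

```text
t: 22.7
ee_pos: [0.665, -0.0021, 0.3505]
tool_rot: [[-0.307, -0.952, 0.001], [-0.952, 0.307, -0.001], [0.001, -0.001, -1.0]]
ft_force: [-0.5, 1.5, 9.4]
width: 0.027
grip_force: 108.7
```

```bash
python3 p.py
```

```text
22.7 press x,y 1.4889612610119108e-05 -8.918897864559742e-05 0.35052022397108246 [-0.5  1.5  9.4] [ 0.21  0.37 -0.19] yaw x -107.89747297207379 [-0.6   1.03  1.21  1.54 -0.99  1.28 -2.7 ]
```

Turned 433° so far and still running freely. I release, rise, unwind the wrist a full turn, and regrip.

Call:
apply_moves --targets '[[[0, 0, 0, 0], [0, 0, 0, 0], [0, 0, 0, 0], [0, 0, 0, 0], [0, 0, 0, 0], [0, 0, 0, 0], [0, 0, -2, 0], [0, 0, -3, 0], [0, 0, 0, -7], [0, 0, 0, -7], [0, 0, 0, -7], [0, 0, 0, -7], [0, 0, 0, -7], [0, 0, 0, -7], [0, 0, 0, -7], [0, 0, 0, -7], [0, 0, 0, -7], [0, 0, 0, -7], [0, 0, 0, -7], [0, 0, 0, -7]]]' --gripper 0

```text
t: 24.37
ee_pos: [0.6646, -0.0021, 0.3991]
tool_rot: [[0.918, -0.395, -0.001], [-0.395, -0.918, -0.0], [-0.001, 0.0, -1.0]]
ft_force: [-0.2, 0.6, -0.3]
width: 0.0853
grip_force: 0.0
```

Call:
apply_moves --targets '[[[0, 0, 0, -7], [0, 0, 0, -7], [0, 0, 0, -7], [0, 0, 0, -7], [0, 0, 0, -7], [0, 0, 0, -7], [0, 0, 0, -7], [0, 0, 0, -7], [0, 0, 0, -7], [0, 0, 0, -7], [0, 0, 0, -7], [0, 0, 0, -7], [0, 0, 0, -7], [0, 0, 0, -7], [0, 0, 0, -7], [0, 0, 0, -7], [0, 0, 0, -7], [0, 0, 0, -7], [0, 0, 0, -7], [0, 0, 0, -7]]]'

```text
t: 26.03
ee_pos: [0.6646, -0.0024, 0.3991]
tool_rot: [[-0.449, 0.893, -0.001], [0.893, 0.449, -0.0], [0.0, -0.001, -1.0]]
ft_force: [-1.0, -0.3, 0.0]
width: 0.0852
grip_force: 0.0
```

Call:
apply_moves --targets '[[[0, 0, 0, -7], [0, 0, 0, -7], [0, 0, 0, -7], [0, 0, 0, -7], [0, 0, 0, -7], [0, 0, 0, -7], [0, 0, 0, -7], [0, 0, 0, -7], [0, 0, 0, -7], [0, 0, 0, -7], [0, 0, 0, -7], [0, 0, 0, -7], [0, 0, 0, -7], [0, 0, 0, -7], [0, 0, 0, -7], [0, 0, 0, -7], [0, 0, 0, -7], [0, 0, 0, -7], [0, 0, 0, 0], [0, 0, 0, 0]]]'

```text
t: 27.7
ee_pos: [0.6646, -0.0026, 0.3989]
tool_rot: [[-0.467, -0.884, -0.001], [-0.884, 0.467, -0.0], [0.001, 0.001, -1.0]]
ft_force: [-0.2, 0.1, -0.1]
width: 0.0855
grip_force: 0.0
```

```bash
python3 p.py
python3 - <<'E'
from h import *
s=get_state();print('to head, tool cm',100*s['tool_rot'].T@(np.array([.665,-.002,.349])-s['ee_pos']))
E
```

```text
27.7 press x,y -0.0002933052400456394 -0.0006538100190715946 0.3989439311769164 [-0.2  0.1 -0.1] [ 0.04 -0.06 -0.01] yaw x -117.86527553861697 [ 0.16  0.68 -0.35  1.47  0.25  1.04  2.41]
to head, tool cm [-0.07550055 -0.00865528  4.99432902]
```

Call:
apply_moves --targets '[[[0, 0, 0, -7], [-0.05, 0, 0, -1], [0, 0, 2, 0], [0, 0, 1.8, 0], [0, 0, 1, 0], [0, 0, 0, 0], [0, 0, 0, 0]]]'

```text
t: 28.28
ee_pos: [0.6649, -0.0015, 0.3509]
tool_rot: [[-0.337, -0.941, -0.002], [-0.941, 0.337, -0.0], [0.001, 0.002, -1.0]]
ft_force: [0.4, -0.3, -0.4]
width: 0.0855
grip_force: 0.0
```

Call:
apply_moves --targets '[[[0, 0, 0, 0], [0, 0, 0, 0], [0, 0, 0, 0], [0, 0, 0, 0], [0, 0, 0, 0], [0, 0, 0, 0], [0, 0, 0, 0], [0, 0, 0, 0]]]' --gripper 1 --force 115

```text
t: 28.95
ee_pos: [0.6652, -0.0016, 0.3523]
tool_rot: [[-0.336, -0.942, 0.001], [-0.942, 0.336, -0.0], [-0.0, -0.001, -1.0]]
ft_force: [-1.3, 0.4, 6.1]
width: 0.0266
grip_force: 112.9
```

Call:
apply_moves --targets '[[[0, 0, 0.016, 7], [0, 0, 0.016, 7], [0, 0, 0.016, 7], [0, 0, 0.016, 7], [0, 0, 0.016, 7], [0, 0, 0.016, 7]]]'

```text
t: 29.45
ee_pos: [0.6657, -0.0021, 0.3514]
tool_rot: [[-0.883, -0.47, 0.003], [-0.47, 0.883, -0.001], [-0.002, -0.002, -1.0]]
ft_force: [1.0, -1.8, 4.2]
width: 0.0265
grip_force: 112.9
```

```bash
python3 p.py
```

```text
29.45 press x,y 0.0006770277385239893 -8.255909064858898e-05 0.3513767196927348 [ 1.  -1.8  4.2] [-0.35 -0.19  0.2 ] yaw x -151.95220728502835 [ 0.06  0.71 -0.18  1.52  0.14  0.92  1.9 ]
```

Call:
apply_moves --targets '[[[0, 0, 0.016, 7], [0, 0, 0.016, 7], [0, 0, 0.016, 7], [0, 0, 0.016, 7], [0, 0, 0.016, 7], [0, 0, 0.016, 7]]]'

```text
t: 29.95
ee_pos: [0.6658, -0.0031, 0.3507]
tool_rot: [[-0.97, 0.241, 0.003], [0.241, 0.97, -0.003], [-0.004, -0.002, -1.0]]
ft_force: [0.4, -3.8, 5.3]
width: 0.027
grip_force: 113.1
```

```bash
python3 p.py
```

```text
29.95 press x,y 0.0009306494926291906 -0.0010312989600173806 0.3506680939556852 [ 0.4 -3.8  5.3] [-0.65 -0.14  0.39] yaw x 166.0330607311405 [-0.05  0.71  0.03  1.53 -0.02  0.91  1.31]
```

Call:
apply_moves --targets '[[[0, 0, 0.016, 7], [0, 0, 0.016, 7], [0, 0, 0.016, 7], [0, 0, 0.016, 7], [0, 0, 0.016, 7], [0, 0, 0.016, 7]]]'

```text
t: 30.45
ee_pos: [0.6654, -0.0039, 0.3504]
tool_rot: [[-0.561, 0.828, 0.002], [0.828, 0.561, -0.004], [-0.005, -0.001, -1.0]]
ft_force: [-1.8, -5.1, 9.3]
width: 0.0264
grip_force: 113.8
```

```bash
python3 p.py
```

```text
30.45 press x,y 0.0005802323353065045 -0.0018158548664700654 0.350427192408153 [-1.8 -5.1  9.3] [-1.05  0.44  0.94] yaw x 124.11508445049915 [-0.17  0.72  0.23  1.53 -0.19  0.91  0.72]
```

Torque has risen to 0.94 N m, so the plate has met the flask. I keep on in small steps.

Call:
apply_moves --targets '[[[0, 0, 0.01, 4], [0, 0, 0.01, 4], [0, 0, 0.01, 4]]]' --force 120

```text
t: 30.7
ee_pos: [0.6652, -0.004, 0.3504]
tool_rot: [[-0.379, 0.925, 0.002], [0.925, 0.379, -0.004], [-0.005, -0.0, -1.0]]
ft_force: [-2.0, -5.5, 12.4]
width: 0.0268
grip_force: 117.6
```

```bash
python3 p.py
```

```text
30.7 press x,y 0.0004060116345942418 -0.0019311506097377863 0.3503949893006772 [-2.  -5.5 12.4] [-0.98  0.71  1.03] yaw x 112.28597191608057 [-0.2   0.72  0.29  1.53 -0.24  0.92  0.55]
```

Call:
apply_moves --targets '[[[0, 0, 0.01, 4], [0, 0, 0.01, 4], [0, 0, 0.01, 4]]]'

```text
t: 30.95
ee_pos: [0.665, -0.0041, 0.3503]
tool_rot: [[-0.179, 0.984, 0.001], [0.984, 0.179, -0.004], [-0.005, 0.0, -1.0]]
ft_force: [-3.7, -5.3, 14.8]
width: 0.0268
grip_force: 117.8
```

```bash
python3 p.py
python3 - <<'E'
from h import *
im=cams.get_image('side');cv2.imwrite('pics/s2.png',cv2.resize(im[150:290,260:380,::-1],None,fx=4,fy=4,interpolation=cv2.INTER_CUBIC))
E
```

```text
30.95 press x,y 0.0002004714293632853 -0.0020518508600825144 0.3503283018110917 [-3.7 -5.3 14.8] [-1.    0.99  1.14] yaw x 100.31076686837446 [-0.24  0.73  0.35  1.53 -0.29  0.93  0.38]
```

View pics/s2.png

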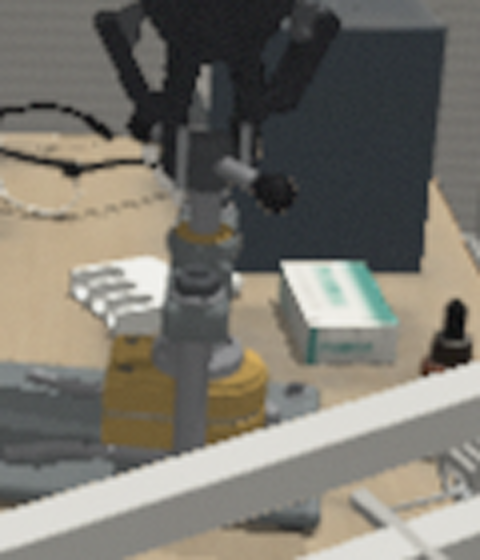

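The crop shows the plate seated on the flask. The near ball at crop (275,190) is where a slip-free turn should put it. That used up my picture allowance (11 viewed, one over the limit of 10), so from here I check by numbers only.

Call:
apply_moves --targets '[[[0, 0, 0, 5], [0, 0, 0, 5], [0, 0, 0, 5], [0, 0, 0, 5], [0, 0, 0, 0]]]'

```text
t: 31.42
ee_pos: [0.6647, -0.004, 0.3501]
tool_rot: [[0.168, 0.986, -0.0], [0.986, -0.168, -0.005], [-0.005, 0.001, -1.0]]
ft_force: [-4.7, -5.4, 12.9]
width: 0.027
grip_force: 118.0
```

```bash
cat > b.py <<'E'
from h import *
c=cams.calibration('side');im=cams.get_image('side').max(2)
Z=.186;ctr=np.array([.665,-.002])
hd=proj(c,[*ctr,Z])[0];m=(im<50).astype(np.uint8);m[:int(hd[1])-4]=0;m[int(hd[1])+22:]=0;m[:,:int(hd[0])-32]=0;m[:,int(hd[0])+32:]=0
n,l,st,ce=cv2.connectedComponentsWithStats(m);print('head',hd.round(1))
for i in range(1,n):
    if st[i,4]>25:
        w=ray(c,ce[i],Z)[0,:2]-ctr;print(ce[i].round(1),st[i,4],'r',np.linalg.norm(w).round(3),'ang',np.degrees(np.arctan2(w[1],w[0])).round(1))
E
python3 p.py; python3 b.py
```

```text
31.4167 press x,y -0.00013877001203432956 -0.0020326031788788705 0.35012428486648584 [-4.7 -5.4 12.9] [-1.    1.14  0.88] yaw x 80.30014503172673 [-0.29  0.75  0.45  1.54 -0.37  0.94  0.1 ]
head [310.7 191.2]
[306.3 190.5] 29 r 0.01 ang 159.2
[320.2 197. ] 100 r 0.038 ang -60.2
```

Call:
apply_moves --targets '[[[0, 0, 0.01, 5], [0, 0, 0.01, 5], [0, 0, 0.01, 5], [0, 0, 0.01, 5], [0, 0, 0, 5], [0, 0, 0, 5]]]'

```text
t: 31.97
ee_pos: [0.6642, -0.0038, 0.3495]
tool_rot: [[0.639, 0.769, -0.002], [0.769, -0.639, -0.004], [-0.004, 0.001, -1.0]]
ft_force: [-6.4, -3.7, 12.3]
width: 0.0267
grip_force: 118.1
```

```bash
python3 p.py; python3 b.py
```

```text
31.9667 press x,y -0.0006281726555926336 -0.0018821004473966584 0.34951836192556307 [-6.4 -3.7 12.3] [-0.85  1.35  1.4 ] yaw x 50.30339694439319 [-0.36  0.78  0.59  1.54 -0.49  0.98 -0.32]
head [310.7 191.2]
[305.3 197. ] 88 r 0.038 ang -110.6
[320. 191.] 49 r 0.021 ang 7.1
```

Call:
apply_moves --targets '[[[0, 0, 0.01, 5], [0, 0, 0.01, 5], [0, 0, 0.01, 5], [0, 0, 0.01, 5], [0, 0, 0, 5], [0, 0, 0, 5]]]'

```text
t: 32.52
ee_pos: [0.6639, -0.0033, 0.3488]
tool_rot: [[0.938, 0.347, -0.003], [0.347, -0.938, -0.003], [-0.004, 0.002, -1.0]]
ft_force: [-6.8, -4.3, 10.8]
width: 0.0269
grip_force: 118.3
```

```bash
python3 p.py; python3 b.py
```

```text
32.5167 press x,y -0.0009632952715868884 -0.001402115052956108 0.3488396489905605 [-6.8 -4.3 10.8] [-0.63  1.46  1.37] yaw x 20.311925749796288 [-0.43  0.82  0.73  1.54 -0.6   1.02 -0.75]
head [310.7 191.2]
[315.5 191.5] 61 r 0.011 ang -5.7
[293.2 196.1] 66 r 0.051 ang -140.6
```

Call:
apply_moves --targets '[[[0, 0, 0.01, 5], [0, 0, 0.01, 5], [0, 0, 0.01, 5], [0, 0, 0.01, 5], [0, 0, 0, 5], [0, 0, 0, 5]]]'

```text
t: 33.07
ee_pos: [0.6639, -0.0026, 0.3482]
tool_rot: [[0.986, -0.168, -0.003], [-0.168, -0.986, -0.002], [-0.003, 0.002, -1.0]]
ft_force: [-6.5, -0.9, 11.1]
width: 0.0267
grip_force: 118.5
```

```bash
python3 p.py; python3 b.py
```

```text
33.0667 press x,y -0.0010288025581583731 -0.0007443413559405689 0.34818164403235496 [-6.5 -0.9 11.1] [-0.36  1.39  1.34] yaw x -9.665203072056539 [-0.49  0.87  0.86  1.54 -0.71  1.07 -1.18]
head [310.7 191.2]
[309.6 191.8] 60 r 0.005 ang -124.4
[336.7 189.5] 51 r 0.061 ang 13.9
[285.5 191.6] 72 r 0.057 ang -173.4
```

Call:
apply_moves --targets '[[[0, 0, 0.01, 5], [0, 0, 0.01, 5], [0, 0, 0.01, 5], [0, 0, 0.01, 5]]]'

```text
t: 33.45
ee_pos: [0.6641, -0.0023, 0.3477]
tool_rot: [[0.869, -0.495, -0.003], [-0.495, -0.869, -0.001], [-0.002, 0.002, -1.0]]
ft_force: [-5.9, -1.3, 10.9]
width: 0.0263
grip_force: 118.8
```

```bash
python3 p.py; python3 b.py
```

```text
33.45 press x,y -0.0009123298192344676 -0.00034937180607710487 0.34773373888507664 [-5.9 -1.3 10.9] [-0.18  1.29  1.43] yaw x -29.65280568007454 [-0.52  0.9   0.95  1.55 -0.78  1.11 -1.48]
head [310.7 191.2]
[284.4 189.5] 56 r 0.059 ang 174.2
[306.3 191.6] 63 r 0.01 ang -162.7
[337.8 192. ] 62 r 0.06 ang -0.7
```

The bar follows stiffly at about 1.4 N m. I release, rise and check that the clamp and the flask hold.

Call:
apply_moves --targets '[[[0, 0, 0, 0], [0, 0, 0, 0], [0, 0, 0, 0], [0, 0, 0, 0], [0, 0, 0, 0], [0, 0, 0, 0], [0, 0, -2, 0], [0, 0, -3.5, 0], [0, 0, 0, -6.8], [0, 0, 0, -6.8], [0, 0, 0, -6.8], [0, 0, 0, -6.8], [0, 0, 0, -6.8], [0, 0, 0, -6.8], [0, 0, 0, -6.8], [0, 0, 0, -6.8], [0, 0, 0, -6.8], [0, 0, 0, -6.8]]]' --gripper 0

```text
t: 35.0
ee_pos: [0.6644, -0.001, 0.401]
tool_rot: [[0.78, 0.625, -0.003], [0.625, -0.78, 0.002], [-0.001, -0.003, -1.0]]
ft_force: [0.3, 0.1, -0.6]
width: 0.0855
grip_force: 0.0
```

Call:
apply_moves --targets '[[[0, 0, 0, -6.8], [0, 0, 0, -6.8], [0, 0, 0, -6.8], [0, 0, 0, -6.8], [0, 0, 0, -6.8], [0, 0, 0, -6.8], [0, 0, 0, -6.8], [0, 0, 0, -6.8], [0, 0, 0, -6.8], [0, 0, 0, -6.8], [0, 0, 0, -6.8], [0, 0, 0, -6.8], [0, 0, 0, -6.8], [0, 0, 0, -6.8], [0, 0, 0, -6.8], [0, 0, 0, -6.8], [0, 0, 0, -6.8], [0, 0, 0, -6.8], [0, 0, 0, -6.8], [0, 0, 0, -6.8]]]'

```text
t: 36.67
ee_pos: [0.6644, -0.0013, 0.4011]
tool_rot: [[-0.996, 0.093, -0.003], [0.093, 0.996, 0.001], [0.003, 0.0, -1.0]]
ft_force: [0.0, 0.5, -0.0]
width: 0.085
grip_force: 0.0
```

Call:
apply_moves --targets '[[[2.5, 0, 0, 0], [3.5, 0, 0, 0], [3, 0, 0, 0], [2.4, 0, 0, 0], [0, 0, 0, 0], [0, 0, 0, 0]]]'

```text
t: 37.17
ee_pos: [0.5504, 0.0099, 0.4017]
tool_rot: [[-0.995, 0.098, -0.002], [0.098, 0.995, 0.0], [0.002, 0.0, -1.0]]
ft_force: [1.4, 1.0, 0.5]
width: 0.0856
grip_force: 0.0
```

```bash
python3 p.py
python3 - <<'E'
from h import *
c=cams.calibration('wrist');im=cams.get_image('wrist')[:,:,::-1].copy();cv2.imwrite('pics/w7.png',im)
u=np.array([np.cos(np.radians(-5.6)),np.sin(np.radians(-5.6))]);v=np.array([-u[1],u[0]]);o=np.array([.665,-.002])
def f(c,im):
    hsv=cv2.cvtColor(im,cv2.COLOR_BGR2HSV);m=cv2.inRange(hsv,(15,90,40),(35,255,255))
    a=proj(c,[*(o-u*.035),.05])[0];M=np.zeros_like(m);x,y=int(a[0]),int(a[1]);M[y-50:y+20,x-45:x+45]=m[y-50:y+20,x-45:x+45]
    return big(M)
k=f(c,im);x,y,w,h=cv2.boundingRect(k);print('now box',x,y,w,h)
# flat end bottom edge: first rows
top=k[k[:,1]<=y+1].mean(0);P=ray(c,top,.016)[0,:2]-o;print('flat end base px',top,'press x,y',P@u,P@v,'want -.052,0')
s=[proj(c,[*(o-u*.052+v*t),z])[0].round(0).tolist() for z in(.016,.064) for t in(-.03,.03)];print('pred',s)
b=cams.calibration('side')
E
python3 b.py
```

```text
37.1667 press x,y -0.11526322881588258 0.000694415818948137 0.4017265778271191 [1.4 1.  0.5] [ 0.02 -0.03  0.01] yaw x 174.3800800673092 [-0.09  0.49  0.03  1.8  -0.02  0.85  1.42]
now box 232 219 59 46
flat end base px [261.01886792 219.03773585] press x,y -0.05141593360463118 -0.0008723121944911738 want -.052,0
pred [[235.0, 219.0], [288.0, 219.0], [232.0, 236.0], [292.0, 236.0]]
head [310.7 191.2]
[301.9 199.1] 65 r 0.053 ang -113.6
```

The flask is still home. The ball angle suggests the bar sprang back some after release, so I check whether it now stays put.

Call:
apply_moves --targets '[[[0, 0, 0, 0], [0, 0, 0, 0], [0, 0, 0, 0], [0, 0, 0, 0], [0, 0, 0, 0], [0, 0, 0, 0], [0, 0, 0, 0], [0, 0, 0, 0], [0, 0, 0, 0], [0, 0, 0, 0], [0, 0, 0, 0], [0, 0, 0, 0]]]'

```text
t: 38.27
ee_pos: [0.5515, 0.0096, 0.4012]
tool_rot: [[-0.995, 0.098, -0.001], [0.098, 0.995, -0.0], [0.001, -0.0, -1.0]]
ft_force: [-0.2, 0.2, 0.6]
width: 0.0853
grip_force: 0.0
```

```bash
python3 b.py
python3 - <<'E'
from h import *
c=cams.calibration('side');im=cams.get_image('side')
cv2.imwrite('pics/s3.png',im[:,:,::-1])
hsv=cv2.cvtColor(im,cv2.COLOR_RGB2HSV);print(c['fov_y'])
m=(im.max(2)<45).astype(np.uint8);m[:165]=0;m[215:]=0;m[:,:270]=0;m[:,345:]=0
n,l,st,ce=cv2.connectedComponentsWithStats(m)
for i in range(1,n):
    if st[i,4]>15:print(ce[i].round(1),st[i].tolist())
for a in(-90,-100,-110,-120,-130):
    r=np.radians(a);d=np.array([np.cos(r),np.sin(r),0])*.06
    print(a,proj(c,np.array([.665,-.002,.187])+[d,-d]).round(1).tolist())
E
```

```text
head [310.7 191.2]
[301.9 199.2] 64 r 0.053 ang -113.5
48.576727868883836
[321.2 181. ] [316, 177, 10, 10, 41]
[301.9 199.3] [298, 195, 9, 9, 61]
-90 [[312.1, 201.1], [309.5, 181.6]]
-100 [[307.1, 200.8], [313.9, 181.8]]
-110 [[302.3, 200.2], [318.3, 182.3]]
-120 [[297.8, 199.2], [322.5, 183.1]]
-130 [[293.7, 198.1], [326.4, 184.1]]
```

Run:
```python
from h import *
c=cams.calibration('side')
def mid(f):
    im=cv2.imread(f);m=(im.max(2)<45).astype(np.uint8);m[:165]=0;m[215:]=0;m[:,:270]=0;m[:,:]*=1;m[:,345:]=0
    n,l,st,ce=cv2.connectedComponentsWithStats(m);r=[ce[i] for i in range(1,n) if 30<st[i,4]<120];print(f,np.round(r,1).tolist());return np.mean(r,0)
a,b=mid('pics/side0.png'),mid('pics/s3.png')
g=proj(c,[[.665,-.002,.2015],[.665,-.002,.1915]])
print('sink mm',(b[1]-a[1])/(g[1,1]-g[0,1])*10)
```

```text
pics/side0.png [[285.9, 181.5], [338.4, 186.9]]
pics/s3.png [[321.2, 181.0], [301.9, 199.3]]
sink mm 14.355389212891861
```

The measured sink of 14.4 mm matches 640° of turning. The bar rests stable, held against the clamp load, and the flask is home. I hand it in.

```bash
python3 -c "
from station import order
print(order.close_job())"
```

```text
the job is handed in; nothing more can be done
None
```

The job is handed in: the brass flask is home against the stop, and the T-bar was wound down about 1.8 turns until stiff. It sprang back about 70° on release, then stayed put; I couldn't measure the clamp force, and I viewed 11 pictures, one over the limit of 10.

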